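# Shift a sharpening machine's H-gate lever into third speed

## Task

The carver wants the sharpening machine in third speed: with the fingertips, push its gear lever through the H-gate out of the leg on the grindstone side, across neutral, and fully home into the slot marked with three studs (on the motor side, in the leg away from the grindstone). Only push the knob or rod, never grip or force it, and step clear when the lever is home. Leave the tools and other things on the bench and the machine where they are.

Things in the scene. Friction and masses are not known exactly. Their poses are not given: they have to be found in the camera images.
- grinder: bench sharpening machine, bolted down, placed and turned anew each run. Origin on the bench straight below the lever's pivot; x points from the lever to the motor, y from the lever to the grindstone, z up. Its front (-x) faces the robot within about 20 degrees. Gear case lid 200 x 200 mm centred on the origin, 120 mm above the bench. Only the lever stands above 201 mm.
- gate: aluminium H-gate plate 110 x 92 mm on the gear case, same frame as the machine (origin on the bench below its middle); plate top 144 mm above the bench. Two legs along x, 15 mm wide, 27 mm apart (y = +13.5 and -13.5 mm), joined in the middle by a neutral way 18 mm wide. One to four dark studs beside the slot ends tell the speeds.
- slot1 (a point): end of the first-speed slot on the plate top, where the rod passes when home: motor side, leg at the grindstone. One stud beyond it.
- slot2 (a point): end of the second-speed slot on the plate top: robot side, leg at the grindstone. Two studs.
- slot3 (a point): end of the third-speed slot on the plate top, the wanted one: motor side, leg away from the grindstone, 22 mm (x) and -13.5 mm (y) from the gate's middle. Three studs beyond it.
- slot4 (a point): end of the fourth-speed slot on the plate top: robot side, leg away from the grindstone. Four studs.
- pivot (a point): cross pivot of the lever inside the gear case, 71 mm above the bench on the machine's z axis. Knob centre in the machine's frame (mm): x = 160 sin(shift), y = -160 cos(shift) sin(select), z = 71 + 160 cos(shift) cos(select).
- knob (a point): centre of the lever's black ball knob, 34 mm across, on an upright steel rod 12 mm thick; 160 mm from the pivot, 220 to 231 mm above the bench; about 60 mm of bare rod between ball and gate plate.
- shift (a joint): lean of the lever along the legs, rad, positive towards the motor: 0 neutral, about +0.3 fully home in 1 and 3, about -0.3 in 2 and 4. A sprung detent holds it in each; past about 0.15 it snaps on by itself. About 6 N at the knob moves it, unless the gate blocks it (select not at a leg). It starts anywhere in its leg and settles in first, second or neutral.
- select (a joint): lean of the lever across the H, rad, positive away from the grindstone: about -0.2 (-0.18 to -0.21) in the leg of 1 and 2, where it starts, about +0.2 in the leg of 3 and 4. About 3 to 6 N at the knob slides it, only while shift is within about 0.04 of neutral; it stays where it is left.
- stone_top (a point): top of the grindstone, 180 mm across and 45 mm wide, turning axis along y; 198 mm above the bench, 178 mm from the gate's middle. A rest bar (top 201 mm) stands in front of it. On the other side of the gear case is a leather honing wheel 150 mm across (top 185 mm, y = -128 to -158 mm).
- motor_top (a point): top of the terminal box on the grey motor, 182 mm above the bench. The motor lies behind the gear case, x = 90 to 297 mm.
- slipstone: Not to be disturbed: grey slipstone bar 70 x 24 x 11 mm lying on the gear case lid, 76 mm from the lever on the leather-wheel side; origin: centre of its underside.
- oil: Not to be disturbed: brown oil bottle, 54 mm wide, 135 mm tall, standing in front of the machine; origin: centre of its underside.
- gouge_a: Not to be disturbed: carving gouge 230 mm long with a dark turned handle, lying in front of the machine; origin: on the bench under its middle, x along it to the steel.
- gouge_b: Not to be disturbed: carving gouge 210 mm long with a light handle, lying on the bench beside the grindstone's trough; origin: on the bench under its middle.
- mallet: Not to be disturbed: wooden mallet, 140 mm long block head and handle, 46 mm high, lying on the bench; origin: on the bench near the head's root.
- block: Not to be disturbed: half-carved pale printing block 150 x 120 x 22 mm lying on the bench; origin: centre of its underside.
- mug: Not to be disturbed: blue mug, 80 mm wide, 85 mm tall, standing beside the grindstone; origin: centre of its underside.
- brush: Not to be disturbed: flat bench brush 220 mm long lying on the bench; origin: on the bench under its middle.

How it is judged:
By the outcome, as a careful person would: the job done as asked, in the order asked, and still so for the second after the job is handed in, with the robot touching nothing.
It also fails if it takes over 64 s, if anything falls off the work surface, if the arm or the gripper's body presses on something with over 40 N, if the wrist force passes 120 N, or if a joint passes its speed limit or range.

## Robot

A 6-joint arm with a two-finger parallel gripper is mounted at the origin on the work surface. World frame = base frame: x ahead of the robot, y to its left, z up, the work surface at z = 0. Lengths are in m, angles in rad, forces in N, time in s.
With the tool pointing down it reaches from about 0.25 to 0.775 m from the base axis. Payload 4 kg.
Tool frame: the origin (TCP) lies at the centre of the arm's flange, where the gripper is bolted on; the fingertips stand 199 mm ahead of it and the grasp point (between the pads) lies 180 mm ahead of it (robot.tcp_to_tips is the distance from the TCP to the fingertips, in m); z points along the fingers, y is the line along which they close (so a half turn about z gives the same grasp; the last joint's range is limited). The gripper opens to 94 mm and grips with 3 to 60 N. Pads are 16 mm wide; open, the fingers measure 119 mm over their backs; the gripper's body (75 mm by 177 mm) begins 78 mm behind the grasp point.
Start: joints at [-1.386, 0.087, 1.371, -0, 1.684, -0.103], TCP at [0.156, -0.527, 0.405] pointing down, gripper open.
Joint ranges: [-3.1, 3.1], [-0.76, 2.03], [0.27, 2.55], [-1.08, 4.22], [0.17, 2.65], [-2.57, 2.57]. Speed limits (rad/s): [2.79, 2.79, 3.14, 3.14, 3.14, 3.14].

## Interface

Orientations are given as [roll, pitch, yaw] about the fixed x, y, z axes, in that order (R = Rz(yaw) Ry(pitch) Rx(roll)).
In Python, from bench import telemetry, snapshot, ticket, robot gives the robot as it stands.
- The arm moves only by the tool apply_moves, never from a script. Its argument "moves" is a list that holds one entry, the list of rows, each a list of 5 numbers: the shift along the tool's x, y, z in units of 50 mm (1.0 is 50 mm), then the turn about the tool's z in units of 10 degrees (1.0 is 10 degrees), then the closure, from 0 (fully open) to 1 (shut). A call has 1 to 10 rows; each row is the pose to reach, as a shift and turn from the pose commanded when the call began, along the tool's axes at that moment; what a row does not reach only later rows make up. A row lasts 1/8 s, in which the tool goes at most 62.5 mm and 10.7 degrees, less where a joint would pass 70% of its speed; a pose out of reach is approached as far as the arm can. A call with a gripper value outside its range is refused whole. The fingers move at their own pace and stop on an object; the grip force is fixed at half the most. Time passes only in rows, so rows that repeat a pose let the fingers close. It gives the time, the measured TCP pose, the force, the opening and the grip force at its end, in the units of the state.
- telemetry.get_obs(): the state, without advancing time (a new reading comes with each control period).
- snapshot(name): name is "side" or "top" or "wrist"; returns a dict with "image" (400x640x3 uint8, red, green, blue), "fovy" (degrees; the focal length in pixels is half the picture's height over the tangent of half this angle, whatever the lens; pixels are square), "cx", "cy" (the principal point, pixels), "R" (3x3) and "t" (3): a world point X has camera coordinates R X + t. Camera axes: x right, y down, z forward; pixel columns grow to the right and rows downward; lengths in m; the calibration is good to about 2 mm. A picture is of the moment at which its call begins. There is no depth.
- ticket.close_job(): hands the job in; it is judged then, once.
The state is a dict: "time": time; "joint_positions": joint angles; "qvel": joint speeds; "joint_torque": joint torques, N m; "tool_pos": TCP position; "ee_rot": TCP orientation; "wrist_force": force on the tool from outside, world axes, zero at the start; "wrist_torque": the same for the moment, N m; "width": finger opening in m; "finger_force": force on a finger pad.
Only numpy, scipy, OpenCV 4.12 (cv2) and the standard library are available. Lean on these libraries where they do the work, as an engineer would, in place of code of your own. Each camera call takes 0.05 s, during which the arm holds its last target. There are 200 camera calls.

## Working session

There is one attempt and no reset: what is moved stays moved. The work goes in short steps, Python scripts to look and compute and a tool call to move; the robot and the scene stay as the last step left them, time stands still between calls to the robot, and variables do not carry over. Pictures are saved under pics/ and viewed, at most 10 in all, crops included, and the job is handed in when it is done.

Besides the shell and the picture viewer there is one more tool, called after ">>>" as name(argument=value, ...) on one line, values as JSON. apply_moves: Moves the arm, as the interface text tells. Its arguments: {"type":"object","properties":{"moves":{"type":"array","items":{"type":"array","items":{"type":"array","items":{"type":"number"}}}}},"required":["moves"]}

```bash
mkdir -p pics
cat > h.py <<'E'
import numpy as np, cv2, pickle
from bench import telemetry, snapshot, ticket, robot
def snap(n,tag):
    s=snapshot(n); cv2.imwrite(f'pics/{tag}.png',cv2.cvtColor(s['image'],cv2.COLOR_RGB2BGR)); pickle.dump(s,open(f'pics/{tag}.pkl','wb')); return s
def ld(tag): return pickle.load(open(f'pics/{tag}.pkl','rb'))
def ray(s,u,v):
    f=200/np.tan(np.radians(s['fovy'])/2); R=np.array(s['R']); t=np.array(s['t'])
    d=R.T@np.array([(u-s['cx'])/f,(v-s['cy'])/f,1.]); return -R.T@t, d/np.linalg.norm(d)
def onz(s,u,v,z):
    c,d=ray(s,u,v); return c+d*(z-c[2])/d[2]
def tri(a,b):
    A=np.zeros((3,3));r=np.zeros(3)
    for c,d in (a,b):
        P=np.eye(3)-np.outer(d,d);A+=P;r+=P@c
    X=np.linalg.solve(A,r); return X,[np.linalg.norm(np.cross(X-c,d)) for c,d in (a,b)]
def proj(s,X):
    f=200/np.tan(np.radians(s['fovy'])/2); p=np.array(s['R'])@X+np.array(s['t']); return s['cx']+f*p[0]/p[2], s['cy']+f*p[1]/p[2]
E
python3 - <<'E'
from h import *
a=snap('top','top0'); b=snap('side','side0')
o=telemetry.get_obs();print(o['time'],o['tool_pos'],o['ee_rot'],o['width'])
for s in (a,b):print(s['fovy'],s['cx'],s['cy'],ray(s,320,200))
E
```

```text
0.1 [ 0.15607696 -0.52728397  0.40363679] [-3.13967473e+00 -2.13420781e-04  2.87813067e-01] 0.09392196802529941
52.43436927097369 318.93889357258576 194.11568254959496 (array([ 0.37251783, -0.02952874,  1.20384851]), array([ 0.18135582,  0.0032436 , -0.9834122 ]))
43.695116838204584 315.92005330790033 204.4367324542997 (array([0.10887155, 0.87454246, 1.09837961]), array([ 0.33982897, -0.66123891, -0.66878948]))
```

View pics/top0.png

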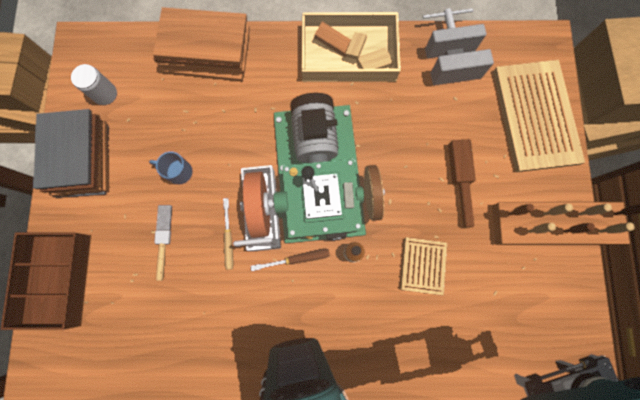

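View pics/side0.png

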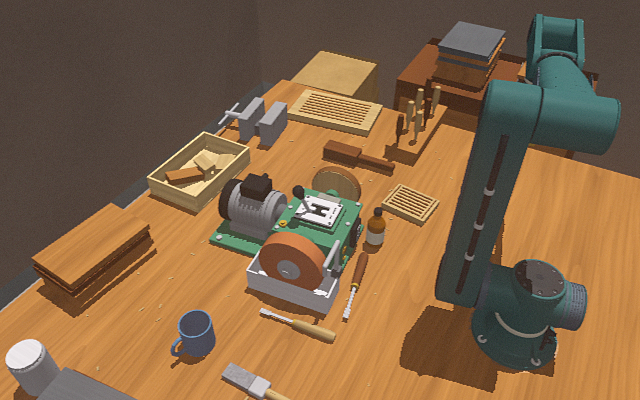

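The top view shows the gate at about (322,196) with the knob near (308,173). In the side view the gate is at about (318,210) and the knob at (298,191). I'll enlarge both.

Run:
```python
from h import *
a=cv2.imread('pics/top0.png')[150:230,270:370];b=cv2.imread('pics/side0.png')[170:250,270:370]
f=lambda i:cv2.resize(i,None,fx=4,fy=4,interpolation=cv2.INTER_CUBIC)
cv2.imwrite('pics/c0.png',np.hstack([f(a),f(b)]))
t=ld('top0');hsv=cv2.cvtColor(t['image'],cv2.COLOR_RGB2HSV)
for tag,box in (('top0',(270,150,370,230)),('side0',(270,170,370,250))):
    im=cv2.imread(f'pics/{tag}.png');h=cv2.cvtColor(im,cv2.COLOR_BGR2HSV)
    m=((h[...,2]>170)&(h[...,1]<40)).astype(np.uint8)
    z=np.zeros_like(m);x0,y0,x1,y1=box;z[y0:y1,x0:x1]=m[y0:y1,x0:x1]
    c=max(cv2.findContours(z,0,2)[0],key=cv2.contourArea)
    r=cv2.minAreaRect(c);s=ld(tag)
    print(tag,r,cv2.contourArea(c))
    print([onz(s,*p,.144)[:2].round(4).tolist() for p in cv2.boxPoints(r)],onz(s,*r[0],.144).round(4))
print(tri(ray(ld('top0'),308,173),ray(ld('side0'),298,191)))
```

```text
top0 ((321.5328674316406, 195.31231689453125), (41.978599548339844, 36.06391143798828), 83.9909896850586) 1050.5
[[0.6327, 0.0238], [0.6429, -0.0726], [0.5296, -0.083], [0.5197, 0.0114]] [ 0.5806 -0.0301  0.144 ]
side0 ((321.2385559082031, 207.87156677246094), (38.12148666381836, 28.92635726928711), 16.699243545532227) 627.0
[[0.6136, 0.0184], [0.6504, -0.0953], [0.5354, -0.1037], [0.5061, 0.008]] [ 0.5753 -0.0415  0.144 ]
(array([0.62273437, 0.00369343, 0.22108012]), [np.float64(0.00047135433101149014), np.float64(0.00047135433101140714)])
```

View pics/c0.png

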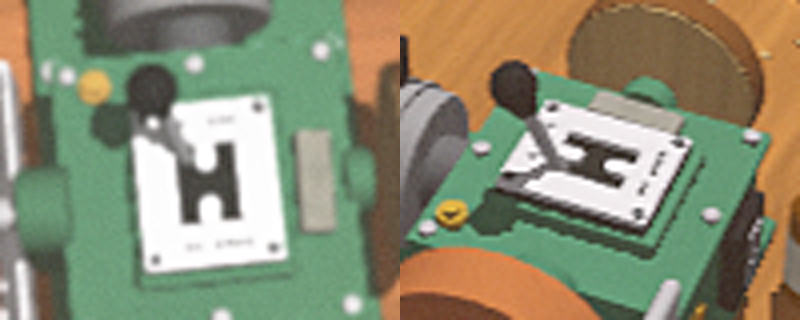

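The lever is in first: the knob is at about (0.623, 0.004, 0.221), and the gate centre is at (0.581, -0.030) with yaw of about 0.108. I'll move near it, turn to the machine's yaw with the fingers closed, and look with the wrist camera.

>>> apply_moves(moves=[[[0,0,-1.2,0.5,1],[2,-1,-1.6,1.03,1],[9.4,-5.6,-1.6,1.03,1],[9.4,-5.6,-1.6,1.03,1],[9.4,-5.6,-1.6,1.03,1],[9.4,-5.6,-1.6,1.03,1],[9.4,-5.6,-1.6,1.03,1],[9.4,-5.6,-1.6,1.03,1],[9.4,-5.6,-1.6,1.03,1],[9.4,-5.6,-1.6,1.03,1]]])

```text
time: 1.35
tool_pos: [0.5286, -0.1233, 0.484]
ee_rot: [-3.141, 0.001, 0.11]
wrist_force: [0.1, -0.2, 0.1]
width: 0.0006
finger_force: 0.0
```

Run:
```python
from h import *
o=telemetry.get_obs();print(o['time'],o['tool_pos'],o['ee_rot'],o['width'],o['wrist_force'])
s=snap('wrist','w1')
O=np.array([.5806,-.0301,.144]);print(proj(s,O),proj(s,np.array([.6227,.0037,.221])))
```

```text
1.35 [ 0.52855994 -0.1233169   0.48402577] [-3.14119733e+00  8.67346526e-04  1.09597340e-01] 0.0006325357650257263 [ 0.05710861 -0.2447453   0.10066739]
(np.float64(225.41023398344765), np.float64(120.60237420706333)) (np.float64(146.79905287670488), np.float64(54.46807476677097))
```

View pics/w1.png

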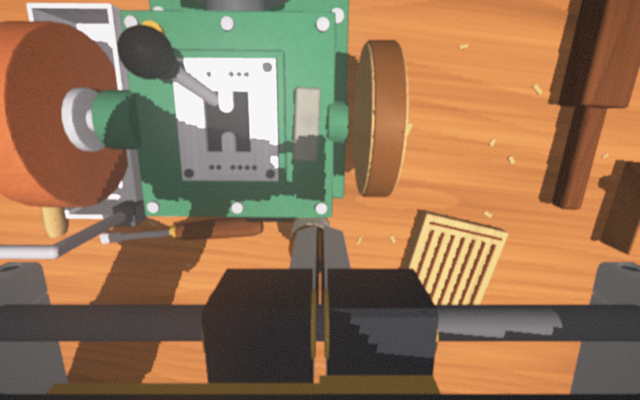

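The wrist view shows the plate corners at about (175,57) to (280,180), centred near (229,118), which puts the gate about 3 mm further from the stone than estimated. The knob is at (147,52) as predicted. Next I'll go behind the knob on the motor side and descend.

>>> apply_moves(moves=[[[1.6,-1.15,0,0,1],[3.2,-2.3,0,0,1],[3.2,-2.3,0,0,1],[3.2,-2.3,0,0,1],[3.2,-2.3,0,0,1],[3.2,-2.3,0.7,0,1],[3.2,-2.3,1.2,0,1],[3.2,-2.3,1.46,0,1],[3.2,-2.3,1.46,0,1]]])

```text
time: 2.52
tool_pos: [0.6732, 0.005, 0.4115]
ee_rot: [3.141, 0.001, 0.107]
wrist_force: [-0.9, -0.3, 0.3]
width: 0.0004
finger_force: 0.0
```

>>> apply_moves(moves=[[[-0.2,0,0,0,1],[-0.4,0,0,0,1],[-0.55,0,0,0,1],[-0.7,0,0,0,1],[-0.85,0,0,0,1],[-1.0,0,0,0,1],[-1.1,0,0,0,1],[-1.2,0,0,0,1],[-1.3,0,0,0,1],[-1.35,0,0,0,1]]])

```text
time: 3.78
tool_pos: [0.6064, -0.0013, 0.4108]
ee_rot: [-3.141, 0.002, 0.108]
wrist_force: [-0.8, 0.3, 0.6]
width: 0.0007
finger_force: 0.0
```

Run:
```python
from h import *
o=telemetry.get_obs();print(o['time'],o['tool_pos'],o['ee_rot'],o['wrist_force'])
s=snap('side','s2');w=snap('wrist','w2')
f=cv2.resize(s['image'][150:270,240:400],None,fx=2.5,fy=2.5)
g=cv2.resize(w['image'],(400,250)); f=np.vstack([f,g])
cv2.imwrite('pics/c2.png',f[...,::-1])
```

```text
3.775 [ 0.60639229 -0.00128227  0.41077258] [-3.14140458e+00  2.32866851e-03  1.07872032e-01] [-0.78150548  0.29689366  0.61369156]
```

View pics/c2.png

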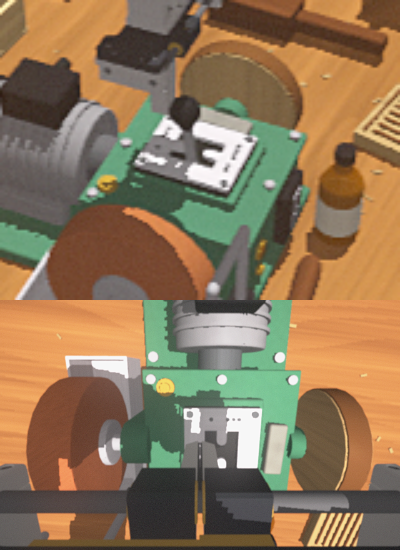

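In the side crop the knob stands at about (184,108), which is full-frame (313.6,193), and the lever looks near neutral. I'll check that with a ray.

Run:
```python
from h import *
s=ld('side0'); a=.108;M=np.array([[np.cos(a),np.sin(a)],[-np.sin(a),np.cos(a)]]);O=np.array([.5823,-.033])
s=ld('s2')
p=onz(s,313.6,193.2,.228);print(p,M@(p[:2]-O))
p=onz(ld('side0'),298.5,192,.221);print(p,M@(p[:2]-O))
h=s['image'].astype(int)[175:212,300:335]
m=(h.max(2)<50).astype(np.uint8)
n,l,st,c=cv2.connectedComponentsWithStats(m);print([(st[i],c[i]+[300,175]) for i in range(1,n) if st[i][4]>20])
```

```text
[ 0.57859393 -0.00162279  0.228     ] [-0.00030232  0.03159388]
[0.62008461 0.00653684 0.221     ] [0.04182614 0.03523368]
[(array([ 8, 18, 12,  9, 22], dtype=int32), array([313.90909091, 197.68181818]))]
```

The lever is in neutral, at x of about 0 and y of about +32 mm. Next I'll go round to the grindstone side and push across.

>>> apply_moves(moves=[[[0.25,0,0,0,1],[0.25,-0.5,0,0,1],[0.25,-1.0,0,0,1],[0.25,-1.0,0,0,1],[-0.15,-1.0,0,0,1],[-0.55,-1.0,0,0,1],[-0.55,-1.0,0,0,1],[-0.55,-1.0,0,0,1]]])

```text
time: 4.88
tool_pos: [0.5748, 0.045, 0.4117]
ee_rot: [3.141, -0.001, 0.107]
wrist_force: [-0.4, -0.4, -0.4]
width: 0.0008
finger_force: 0.0
```

>>> apply_moves(moves=[[[0,0.2,0,0,1],[0,0.4,0,0,1],[0,0.6,0,0,1],[0,0.8,0,0,1],[0,1.0,0,0,1],[0,1.2,0,0,1],[0,1.35,0,0,1],[0,1.45,0,0,1],[0,1.55,0,0,1],[0,1.55,0,0,1]]])

```text
time: 6.12
tool_pos: [0.5825, -0.0321, 0.4112]
ee_rot: [3.141, 0.001, 0.107]
wrist_force: [-0.1, 0.0, -0.3]
width: 0.0005
finger_force: 0.0
```

Run:
```python
from h import *
o=telemetry.get_obs();a=.108;M=np.array([[np.cos(a),np.sin(a)],[-np.sin(a),np.cos(a)]]);O=np.array([.5823,-.033])
print(o['time'],o['tool_pos'],M@(o['tool_pos'][:2]-O),o['wrist_force'])
s=snap('side','s3');w=snap('wrist','w3')
f=cv2.resize(s['image'][150:270,240:400],None,fx=2.5,fy=2.5)
g=cv2.resize(w['image'],(400,250)); f=np.vstack([f,g])
cv2.imwrite('pics/c3.png',f[...,::-1])
```

```text
6.125 [ 0.58252092 -0.03211138  0.41124456] [0.00031542 0.00085963] [-0.14694548  0.00712118 -0.27936023]
```

View pics/c3.png

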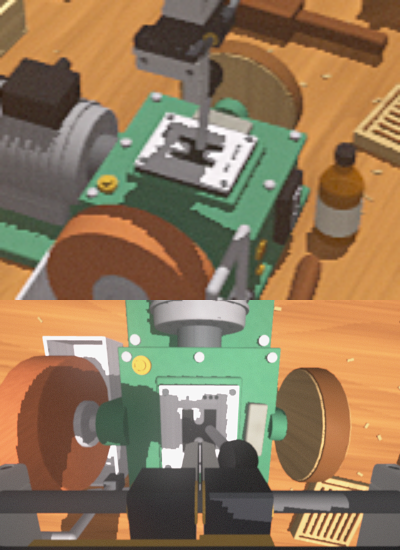

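The wrist view shows the knob at about (384,248) in full-frame pixels, on the leather-wheel side of the fingertips. I'll measure it.

Run:
```python
from h import *
a=.108;M=np.array([[np.cos(a),np.sin(a)],[-np.sin(a),np.cos(a)]]);O=np.array([.5823,-.033])
s=ld('w3');p=onz(s,384,248,.228);print(M@(p[:2]-O))
p=onz(s,382,245,.228);print(M@(p[:2]-O))
```

```text
[ 0.00130114 -0.03358257]
[ 0.0029805  -0.03246121]
```

>>> apply_moves(moves=[[[0,0.04,0,0,1],[0,0.08,0,0,1],[0,0.08,0,0,1]]])

```text
time: 6.6
tool_pos: [0.5829, -0.0351, 0.4117]
ee_rot: [-3.141, 0.0, 0.108]
wrist_force: [-0.4, 1.7, 0.2]
width: 0.0003
finger_force: 1.0
```

>>> apply_moves(moves=[[[0,-0.3,0,0,1],[-0.4,-0.3,0,0,1],[-1.0,-0.3,0,0,1],[-1.0,-0.3,0,0,1],[-1.0,0.2,0,0,1],[-1.0,0.62,0,0,1],[-1.0,0.62,0,0,1],[-1.0,0.62,0,0,1]]])

```text
time: 7.6
tool_pos: [0.5368, -0.0716, 0.4115]
ee_rot: [-3.141, 0.0, 0.108]
wrist_force: [-0.4, 0.4, 1.0]
width: 0.0005
finger_force: 0.0
```

>>> apply_moves(moves=[[[0.2,0,0,0,1],[0.4,0,0,0,1],[0.55,0,0,0,1],[0.7,0,0,0,1],[0.8,0,0,0,1]]])

```text
time: 8.22
tool_pos: [0.5766, -0.0673, 0.412]
ee_rot: [3.141, 0.001, 0.108]
wrist_force: [-3.9, -1.3, 4.0]
width: 0.0003
finger_force: 1.8
```

>>> apply_moves(moves=[[[0.1,0,0,0,1],[0.2,0,0,0,1],[0.3,0,0,0,1],[0.4,0,0,0,1],[0.5,0,0,0,1],[0.6,0,0,0,1],[0.64,0,0,0,1],[0.64,0,0,0,1]]])

```text
time: 9.22
tool_pos: [0.6069, -0.0645, 0.4113]
ee_rot: [3.141, 0.007, 0.107]
wrist_force: [-7.8, -0.8, 2.7]
width: 0.0004
finger_force: 3.8
```

Run:
```python
from h import *
o=telemetry.get_obs();a=.108;M=np.array([[np.cos(a),np.sin(a)],[-np.sin(a),np.cos(a)]]);O=np.array([.5823,-.033])
print(o['time'],M@(o['tool_pos'][:2]-O),o['wrist_force'])
s=snap('side','s4');w=snap('wrist','w4')
f=cv2.resize(s['image'][150:270,240:400],None,fx=2.5,fy=2.5)
g=cv2.resize(w['image'],(400,250)); f=np.vstack([f,g])
cv2.imwrite('pics/c4.png',f[...,::-1])
```

```text
9.225 [ 0.02110607 -0.03395397] [-7.8315749  -0.84849026  2.70403679]
```

View pics/c4.png

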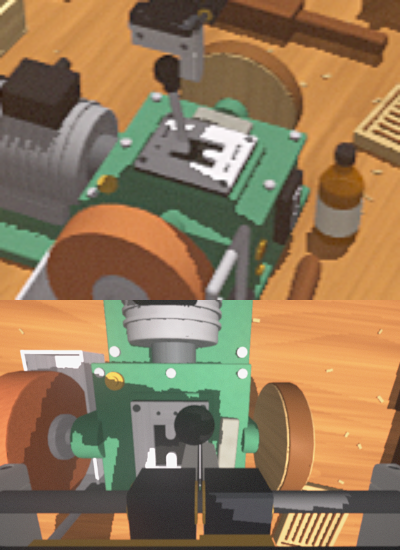

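The knob is now at the motor end of the leg away from the stone, at about (195,425) in the lower picture, and it presses against the stop with 8 N. I'll back off, lift and verify.

>>> apply_moves(moves=[[[-0.3,0,0,0,1],[-0.8,0,0,0,1],[-1.2,0,0,0,1],[-1.2,0,-0.8,0,1],[-1.4,0,-1.6,0,1],[-2.2,1.0,-1.8,0,1],[-3,2.0,-1.8,0,1],[-3,2.5,-1.8,0,1],[-3,2.5,-1.8,0,1],[-3,2.5,-1.8,0,1]]])

```text
time: 10.58
tool_pos: [0.4727, -0.2039, 0.5016]
ee_rot: [-3.141, -0.0, 0.109]
wrist_force: [0.4, 0.4, -0.2]
width: 0.0007
finger_force: 0.0
```

Run:
```python
from h import *
o=telemetry.get_obs();print(o['time'],o['tool_pos'],o['wrist_force'],abs(o['qvel']).max())
s=snap('side','s5');w=snap('top','t5')
f=cv2.resize(s['image'][150:270,240:400],None,fx=2.5,fy=2.5)
g=cv2.resize(w['image'][130:250,240:400],None,fx=2.5,fy=2.5); f=np.hstack([f,g])
cv2.imwrite('pics/c5.png',f[...,::-1])
```

```text
10.575 [ 0.47274063 -0.20386721  0.50164118] [ 0.42981508  0.37893924 -0.20173744] 0.01723939572897327
```

View pics/c5.png

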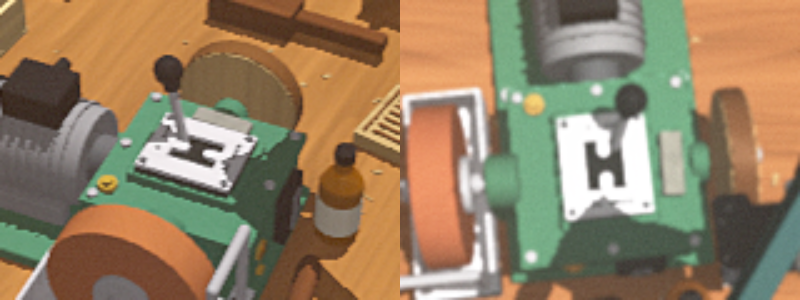

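The knob is now at (306.8,178) in the side view and (332,170) in the top view. I'll triangulate it and hand in if it is home.

Run:
```python
from h import *
a=.108;M=np.array([[np.cos(a),np.sin(a)],[-np.sin(a),np.cos(a)]]);O=np.array([.5823,-.033])
X,e=tri(ray(ld('s5'),306.8,178),ray(ld('t5'),332,170));m=M@(X[:2]-O);print(X,e,m)
if m[0]>.037 and m[1]<-.022: print(ticket.close_job())
```

```text
[ 0.62987197 -0.05642328  0.22024951] [np.float64(0.00019567883167807937), np.float64(0.00019567883167776598)] [ 0.04477   -0.0284146]
the job is handed in; nothing more can be done
None
```

The gear lever is home in third speed, and the job is handed in. The final check put the knob about 45 mm towards the motor and 28 mm away from the grindstone. The arm only pushed the knob, with about 8 N at the end stop, and then stepped clear, about 10.6 s in; I didn't check the other bench items one by one.

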